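# Set up a lens train in order of size on an optical rail

### The arm

A 6-joint arm with a two-finger parallel gripper is mounted at the origin on the work surface. World frame = base frame: x ahead of the robot, y to its left, z up, the work surface at z = 0. Lengths are in m, angles in rad, forces in N, time in s.
With the tool pointing down it reaches from about 0.35 to 0.975 m from the base axis. Payload 7.1 kg.
Tool frame: the origin (TCP) lies midway between the tips of the shut fingers; the grasp point (between the pads) lies 19 mm behind it; z points along the fingers, x is the direction in which the jaws open and shut, and the axes are right-handed (so a half turn about z gives the same grasp; the last joint's range is limited). The gripper opens to 88 mm and grips with 3 to 60 N. Pads are 20 mm wide; open, the fingers measure 115 mm over their backs; the gripper's body (75 mm by 178 mm) begins 61 mm behind the grasp point.
Start: joints at [-1.138, 0.423, 1.63, -0, 1.089, -0.019], TCP at [0.273, -0.562, 0.223] pointing down, gripper open.
Joint ranges: [-3, 3], [-0.9, 2.11], [0.09, 2.58], [-1.31, 4.45], [0.11, 2.69], [-2.54, 2.54]. Speed limits (rad/s): [2.39, 2.39, 3.01, 3.14, 3.14, 3.14].

### API

Orientations are given as a rotation vector (axis times angle).
In Python, from bench import * gives the robot as it stands. The module is installed in compiled form; this text tells all that it offers.
- The arm moves only by the tool arm_command, never from a script. Its argument "steps" is a list that holds one entry, the list of rows, each a list of 7 numbers: the opening, from 0 (shut) to 1 (fully open), then the shift along the tool's x, y, z in cm, then the turn, a rotation vector about the tool's x, y, z in degrees. A call has 1 to 10 rows; each row shifts and turns the commanded pose from where the row before left it, along the tool's axes as they then stand; what a row does not reach is not made up. A row lasts 1/10 s, in which the tool goes at most 50 mm and 8.59 degrees, less where a joint would pass 70% of its speed; a pose out of reach is approached as far as the arm can. A call is refused whole if a number of a shift passes 5 or a number of a turn 8.59, either way. A call with a gripper value outside its range is refused whole. The fingers move at their own pace and stop on an object; "force" is the grip in N (left out, the last holds). Time passes only in rows, so rows that do not move let the fingers close. It gives the time, the measured TCP pose, the force and the opening at its end, in the units of the state.
- observe(): the state, without advancing time (a new reading comes with each control period).
- camera(name): name is "side" or "top" or "wrist"; returns a dict with "pixels" (384x512x3 uint8, blue, green, red), "K" (3x3 intrinsics, pixels), "position" and "attitude" of the camera in the world. Camera axes: x right, y up, looking along -z (the intrinsics and any distortion apply to the point x, -y, -z); pixel columns grow to the right and rows downward; lengths in m; the calibration is good to about 2 mm. A picture is of the moment at which its call begins. There is no depth.
- close_job(): hands the job in, once; it reports no verdict.
The state is a dict: "t": time; "joint_positions": joint angles; "dq": joint speeds; "effort": joint torques, N m; "position": TCP position; "tool_rot": TCP orientation; "wrist_force": force on the tool from outside, world axes, zero at the start; "torque": the same for the moment, N m; "opening": finger opening in m.
Only numpy, scipy, OpenCV 4.12 (cv2) and the standard library are available. Lean on these libraries where they do the work, as an engineer would, in place of code of your own. Each camera call takes 0.05 s, during which the arm holds its last target.

### The job

Stand the four lenses in square mounts on the four rail carriers, one on each, in order of size: the light spreads out from the lamp, so the smallest goes nearest the lamp and the largest nearest the white screen. Set each one down gently in the middle of its carrier's deck, upright and looking straight along the rail. Tip none of them over, and leave the round mirror that stands among them where it is.

Things in the scene. Friction and masses are not known exactly. Their poses are not given: they have to be found in the camera images.
- lens28: Lens in a black square plate, 28 x 28 mm, 12 mm thick, on a 12 mm post with a round steel foot (40 mm across, 8 high). Loose, upright, 0.1-0.3 kg. Origin: centre of the foot's underside, z up. Plate centre 60 mm above it (edges at z = 46 and 74). It looks along its y axis, either way round alike; flat upright side edges at x = +-14 mm, to be gripped from above.
- lens40: Lens in a black square plate, 40 x 40 mm, 12 mm thick, on a 12 mm post with a round steel foot (40 mm across, 8 high). Loose, upright, 0.1-0.3 kg. Origin: centre of the foot's underside, z up. Plate centre 60 mm above it (edges at z = 40 and 80). It looks along its y axis, either way round alike; flat upright side edges at x = +-20 mm, to be gripped from above.
- lens52: Lens in a black square plate, 52 x 52 mm, 12 mm thick, on a 12 mm post with a round steel foot (40 mm across, 8 high). Loose, upright, 0.1-0.3 kg. Origin: centre of the foot's underside, z up. Plate centre 60 mm above it (edges at z = 34 and 86). It looks along its y axis, either way round alike; flat upright side edges at x = +-26 mm, to be gripped from above.
- lens64: Lens in a black square plate, 64 x 64 mm, 12 mm thick, on a 12 mm post with a round steel foot (40 mm across, 8 high). Loose, upright, 0.1-0.3 kg. Origin: centre of the foot's underside, z up. Plate centre 60 mm above it (edges at z = 28 and 92). It looks along its y axis, either way round alike; flat upright side edges at x = +-32 mm, to be gripped from above.
- carrier1: Aluminium carrier 1 of 4 in a row (1 nearest the +y end), fixed on a black rail 56 cm long, 54 mm wide, its top 25 mm above the table. Block 68 (x) x 50 (y) x 15 mm, a circle engraved in the middle of its flat deck. Origin: centre of its underside; deck 15 mm above it. y runs along the rail. Carriers are 55 to 108 mm apart, centre to centre.
- carrier2: Aluminium carrier 2 of 4 in a row (1 nearest the +y end), fixed on a black rail 56 cm long, 54 mm wide, its top 25 mm above the table. Block 68 (x) x 50 (y) x 15 mm, a circle engraved in the middle of its flat deck. Origin: centre of its underside; deck 15 mm above it. y runs along the rail. Carriers are 55 to 108 mm apart, centre to centre.
- carrier3: Aluminium carrier 3 of 4 in a row (1 nearest the +y end), fixed on a black rail 56 cm long, 54 mm wide, its top 25 mm above the table. Block 68 (x) x 50 (y) x 15 mm, a circle engraved in the middle of its flat deck. Origin: centre of its underside; deck 15 mm above it. y runs along the rail. Carriers are 55 to 108 mm apart, centre to centre.
- carrier4: Aluminium carrier 4 of 4 in a row (1 nearest the +y end), fixed on a black rail 56 cm long, 54 mm wide, its top 25 mm above the table. Block 68 (x) x 50 (y) x 15 mm, a circle engraved in the middle of its flat deck. Origin: centre of its underside; deck 15 mm above it. y runs along the rail. Carriers are 55 to 108 mm apart, centre to centre.
- lamp: Lamp in a grey upright cylinder (64 mm across, top 148 mm above the table) with black cap and a light port on both sides, fixed on one end of the rail, beyond the outermost carrier. It may stand at either end; a white square screen (94 mm wide, top 147 mm above the table) stands at the other end. Origin: on the rail's top, 25 mm above the table, on the cylinder's axis; y axis along the rail.
- mirror: Round mirror, 56 mm across and 10 mm thick, in a black mount with two steel screws, on a short aluminium pillar with a round foot 46 mm across; 88 mm high. It stands loose on the table among the lenses and is to be left where it is. Origin: centre of the foot's underside; its face looks along +x.
Things that resemble listed ones, but are neither listed nor needed, are in the scene too. What is shaped like the lens28 but blue is not meant.

How it is judged:
At the end, for the whole second after the job is handed in: Counting from the lamp, the carriers hold the 28, 40, 52 and 64 mm lens mounts in that order; each foot stands on its carrier's deck within 12 mm of the middle, upright within 0.1 rad, looking along the rail within 0.2 rad (either way round), at rest and released (((y of lamp in the frame of carrier1 above 0 m and (horizontal distance between lens28 and carrier1 below 0.012 m and z of lens28 in the frame of carrier1 between 0.011 and 0.019 m and angle between lens28's own z axis and vertical below 0.1 rad and angle between the y axis of lens28 and the y axis of carrier1, either way round below 0.2 rad and linear speed of lens28 below 0.01 m/s and angular speed of lens28 below 0.1 rad/s) and (horizontal distance between lens40 and carrier2 below 0.012 m and z of lens40 in the frame of carrier2 between 0.011 and 0.019 m and angle between lens40's own z axis and vertical below 0.1 rad and angle between the y axis of lens40 and the y axis of carrier2, either way round below 0.2 rad and linear speed of lens40 below 0.01 m/s and angular speed of lens40 below 0.1 rad/s) and (horizontal distance between lens52 and carrier3 below 0.012 m and z of lens52 in the frame of carrier3 between 0.011 and 0.019 m and angle between lens52's own z axis and vertical below 0.1 rad and angle between the y axis of lens52 and the y axis of carrier3, either way round below 0.2 rad and linear speed of lens52 below 0.01 m/s and angular speed of lens52 below 0.1 rad/s) and (horizontal distance between lens64 and carrier4 below 0.012 m and z of lens64 in the frame of carrier4 between 0.011 and 0.019 m and angle between lens64's own z axis and vertical below 0.1 rad and angle between the y axis of lens64 and the y axis of carrier4, either way round below 0.2 rad and linear speed of lens64 below 0.01 m/s and angular speed of lens64 below 0.1 rad/s)) or (y of lamp in the frame of carrier1 below 0 m and (horizontal distance between lens28 and carrier4 below 0.012 m and z of lens28 in the frame of carrier4 between 0.011 and 0.019 m and angle between lens28's own z axis and vertical below 0.1 rad and angle between the y axis of lens28 and the y axis of carrier4, either way round below 0.2 rad and linear speed of lens28 below 0.01 m/s and angular speed of lens28 below 0.1 rad/s) and (horizontal distance between lens40 and carrier3 below 0.012 m and z of lens40 in the frame of carrier3 between 0.011 and 0.019 m and angle between lens40's own z axis and vertical below 0.1 rad and angle between the y axis of lens40 and the y axis of carrier3, either way round below 0.2 rad and linear speed of lens40 below 0.01 m/s and angular speed of lens40 below 0.1 rad/s) and (horizontal distance between lens52 and carrier2 below 0.012 m and z of lens52 in the frame of carrier2 between 0.011 and 0.019 m and angle between lens52's own z axis and vertical below 0.1 rad and angle between the y axis of lens52 and the y axis of carrier2, either way round below 0.2 rad and linear speed of lens52 below 0.01 m/s and angular speed of lens52 below 0.1 rad/s) and (horizontal distance between lens64 and carrier1 below 0.012 m and z of lens64 in the frame of carrier1 between 0.011 and 0.019 m and angle between lens64's own z axis and vertical below 0.1 rad and angle between the y axis of lens64 and the y axis of carrier1, either way round below 0.2 rad and linear speed of lens64 below 0.01 m/s and angular speed of lens64 below 0.1 rad/s)))); the robot touches nothing.
It fails at once if a lens is tipped over (leans more than 0.5 rad) (angle between any of lens28, lens40, lens52, lens64's own z axis and vertical above 0.5 rad).
It fails at once if the round mirror is shifted more than 8 mm or tipped (distance of mirror from where it was at the start of the episode above 0.008 m or angle between mirror's own z axis and vertical above 0.15 rad).
It fails at once if a lens is dropped (moves faster than 0.4 m/s with no finger holding it, as after a fall of 8 mm) ((linear speed of lens28 above 0.4 m/s and contact force between lens28 and the fingers below 0.05 N) or (linear speed of lens40 above 0.4 m/s and contact force between lens40 and the fingers below 0.05 N) or (linear speed of lens52 above 0.4 m/s and contact force between lens52 and the fingers below 0.05 N) or (linear speed of lens64 above 0.4 m/s and contact force between lens64 and the fingers below 0.05 N)).
It also fails if it takes over 112 s, if anything falls off the work surface, if the arm or the gripper's body presses on something with over 40 N, if the wrist force passes 120 N, or if a joint passes its speed limit or range.

## Working session

There is one attempt and no reset: what is moved stays moved. The work goes in short steps, Python scripts to look and compute and a tool call to move; the robot and the scene stay as the last step left them, time stands still between calls to the robot, and variables do not carry over. Pictures are saved under pics/ and viewed, and the job is handed in when it is done.

Besides the shell and the picture viewer there is one more tool, called after "Emit:" by a JSON object that holds its "api" and its "payload", one argument or row to a line. arm_command: Moves the arm, as the interface text tells. Its arguments: {"type":"object","properties":{"steps":{"type":"array","items":{"type":"array","items":{"type":"array","items":{"type":"number"}}}},"force":{"type":"number"}},"required":["steps"]}

```bash
mkdir -p pics; ls; python3 - <<'E'
from bench import *
import cv2
s=observe();print({k:s[k] for k in('t','position','tool_rot','opening')})
for n in('side','top','wrist'):
    c=camera(n);cv2.imwrite(f'pics/{n}0.png',c['pixels']);print(n,c['K'],c['position'],c['attitude'],[k for k in c])
E
```

```text
pics
{'t': 0.0, 'position': array([ 0.27266972, -0.56177892,  0.22191361]), 'tool_rot': array([-2.66186534e+00,  1.66698060e+00,  1.97572280e-03]), 'opening': 0.08775452156629858}
side [[454.35248924   0.         252.18856381]
 [  0.         454.35248924 195.51086306]
 [  0.           0.           1.        ]] [ 0.50699878 -0.69640454  0.75474086] [ 0.80379704 -0.03281521 -0.03315863] ['pixels', 'K', 'position', 'attitude']
top [[393.13771938   0.         258.57766827]
 [  0.         393.13771938 186.76114405]
 [  0.           0.           1.        ]] [ 0.4226653  -0.0009815   0.87010769] [ 0.12465366 -0.10738625 -1.55991967] ['pixels', 'K', 'position', 'attitude']
wrist [[279.56344544   0.         256.78200783]
 [  0.         279.56344544 194.18766946]
 [  0.           0.           1.        ]] [ 0.34372359 -0.52757262  0.38374195] [-0.26142095  0.16526153 -1.11049702] ['pixels', 'K', 'position', 'attitude']
```

View pics/top0.png

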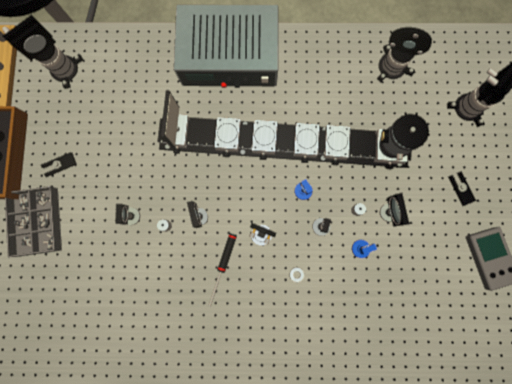

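View pics/side0.png

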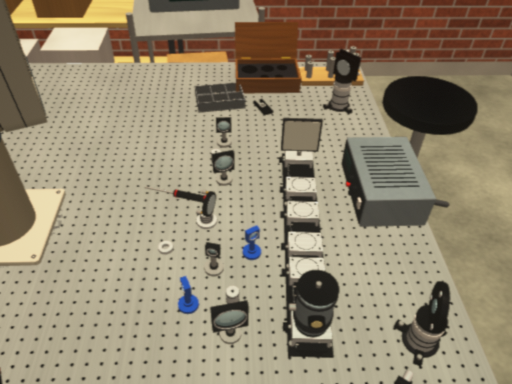

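View pics/wrist0.png

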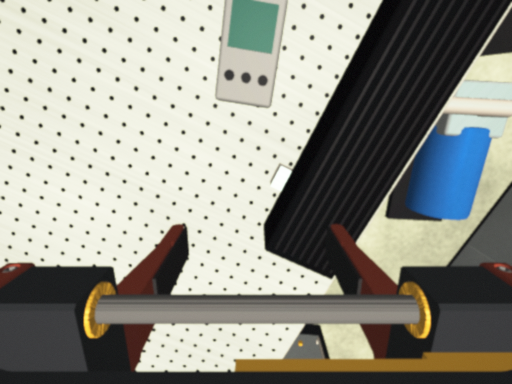

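```bash
python3 - <<'E'
import cv2
t=cv2.imread('pics/top0.png');s=cv2.imread('pics/side0.png')
cv2.imwrite('pics/t1.png',cv2.resize(t[180:270,100:420],(800,225),interpolation=cv2.INTER_CUBIC) if 0 else cv2.resize(t[175:265,100:260],(800,450),interpolation=cv2.INTER_CUBIC))
cv2.imwrite('pics/t2.png',cv2.resize(t[175:265,260:420],(800,450),interpolation=cv2.INTER_CUBIC))
cv2.imwrite('pics/t3.png',cv2.resize(t[85:175,155:435],(800,257),interpolation=cv2.INTER_CUBIC))
cv2.imwrite('pics/s1.png',cv2.resize(s[110:350,140:340],(500,600),interpolation=cv2.INTER_CUBIC))
E
```

```text
(no output)
```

View pics/t1.png

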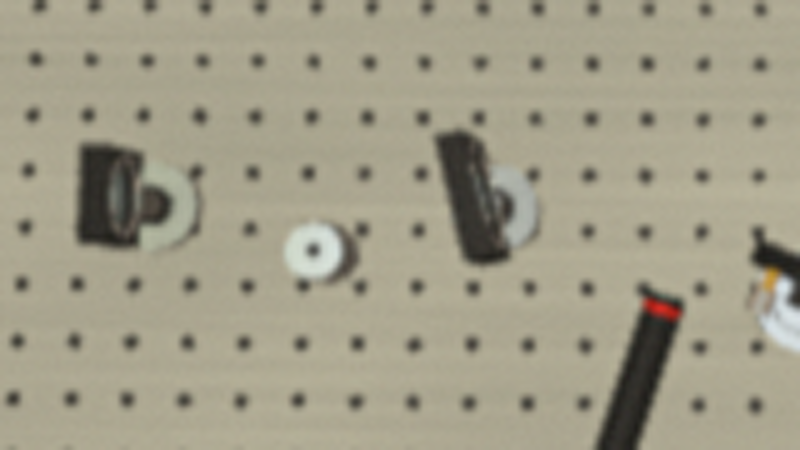

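View pics/t2.png

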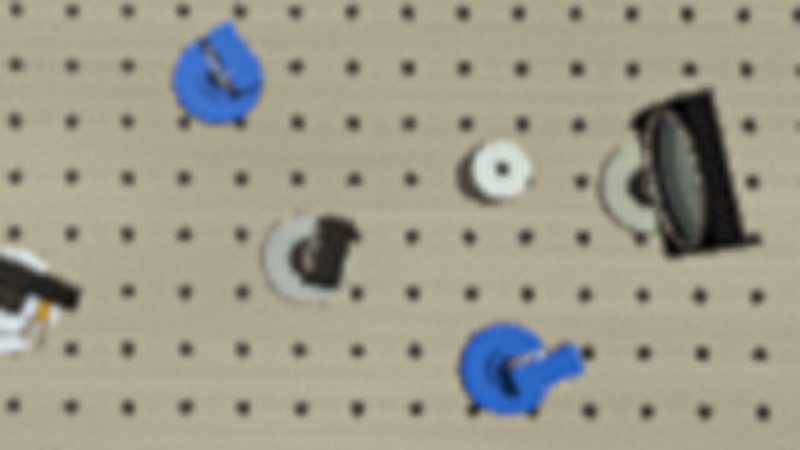

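View pics/t3.png

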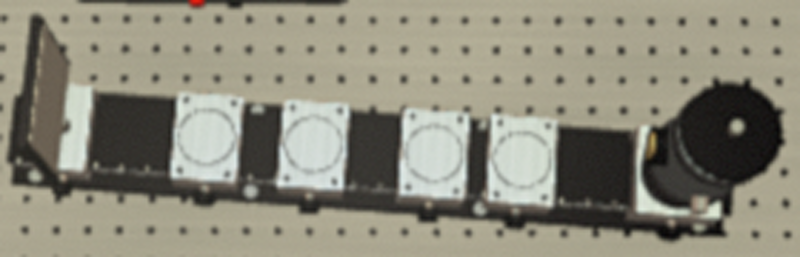

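View pics/s1.png

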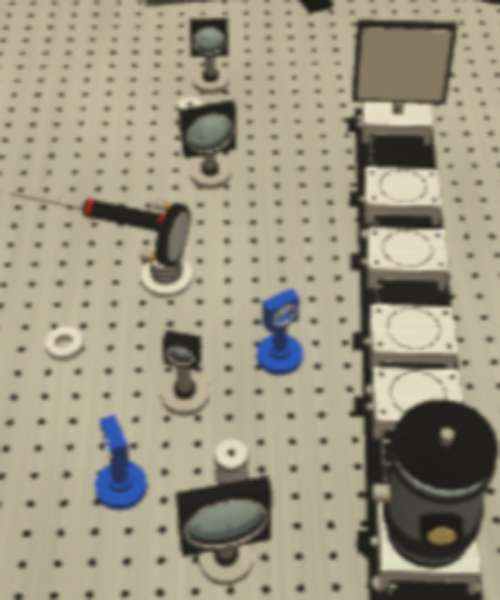

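```bash
python3 - <<'E'
import cv2,numpy as np
t=cv2.imread('pics/top0.png');s=cv2.imread('pics/side0.png')
def tile(im,cs,h,k):
    out=[]
    for (x,y) in cs:
        c=cv2.resize(im[y-h:y+h,x-h:x+h],None,fx=k,fy=k,interpolation=cv2.INTER_LINEAR)
        for i in range(0,2*h,5):
            cv2.putText(c,str(x-h+i),(i*k,8),0,.3,(0,0,255),1);cv2.putText(c,str(y-h+i),(0,i*k+4),0,.3,(0,0,255),1)
            cv2.line(c,(i*k,0),(i*k,2*h*k),(0,200,255),1) if i%10==0 else 0
            cv2.line(c,(0,i*k),(2*h*k,i*k),(0,200,255),1) if i%10==0 else 0
        out.append(c)
    return np.vstack([np.hstack(out[:2]),np.hstack(out[2:])])
cv2.imwrite('pics/tt.png',tile(t,[(128,213),(199,213),(322,226),(397,209)],20,7)[:600])
cv2.imwrite('pics/ss.png',tile(s,[(224,130),(223,167),(213,258),(230,320)],25,6)[:600])
E
```

```text
(no output)
```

View pics/tt.png

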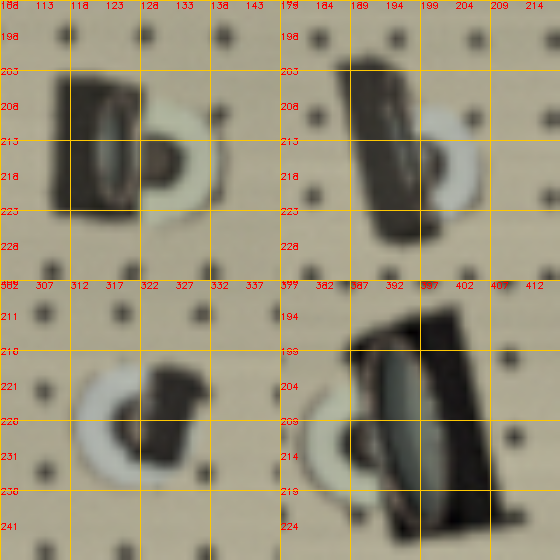

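View pics/ss.png

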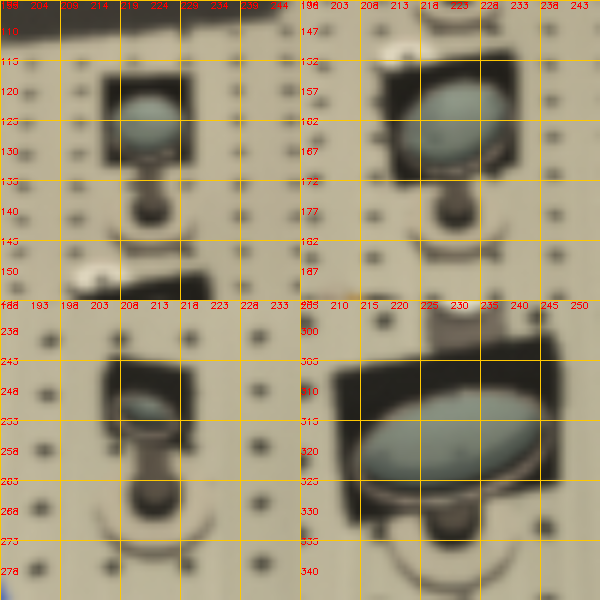

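```bash
cat > h.py <<'E'
import numpy as np,cv2
from scipy.spatial.transform import Rotation as R
CAM={'side':([[454.35248924,0,252.18856381],[0,454.35248924,195.51086306],[0,0,1]],[0.50699878,-0.69640454,0.75474086],[0.80379704,-0.03281521,-0.03315863]),
'top':([[393.13771938,0,258.57766827],[0,393.13771938,186.76114405],[0,0,1]],[0.4226653,-0.0009815,0.87010769],[0.12465366,-0.10738625,-1.55991967])}
def cast(n,u,v,z,cam=None):
    K,p,a=CAM[n] if cam is None else (cam['K'],cam['position'],cam['attitude'])
    d=np.linalg.inv(np.array(K))@[u,v,1]; d=R.from_rotvec(a).apply([d[0],-d[1],-d[2]])
    p=np.array(p); return p+d*(z-p[2])/d[2]
def proj(n,P,cam=None):
    K,p,a=CAM[n] if cam is None else (cam['K'],cam['position'],cam['attitude'])
    c=R.from_rotvec(a).inv().apply(np.array(P)-p); q=np.array(K)@[c[0],-c[1],-c[2]]; return q[:2]/q[2]
E
python3 - <<'E'
from h import *
L={'40':((116,204.1),(115.4,223.3),.080,(130.6,216.1),(224,140)),'52':((187.1,202.4),(192.1,227.3),.086,(199,215.9),(224,177)),
'28':((332.3,219.1),(328.3,232.7),.074,(321.4,226.9),(213.8,266.7)),'64':((402.7,193),(409.1,224),.092,(388.7,212.1),(230.5,333.3))}
for k,(a,b,z,f,s) in L.items():
    A=cast('top',*a,z);B=cast('top',*b,z);m=(A+B)/2;d=A-B;w=np.linalg.norm(d);d/=w
    n=np.array([-d[1],d[0],0]); n*= -np.sign(n[1]*m[1])  # inward to camera
    c=m+n*.006
    print(k,'w',w*1e3,'yaw of plate x',np.degrees(np.arctan2(d[1],d[0])),'c',c[:2],'foot',cast('top',*f,.008)[:2],'side',cast('side',*s,.008)[:2])
t=cv2.imread('pics/top0.png')
g=t.min(2);m=((g>195)).astype(np.uint8)
m[:110]=0;m[170:]=0
m=cv2.morphologyEx(m,cv2.MORPH_CLOSE,np.ones((3,3)))
cs,_=cv2.findContours(m,cv2.RETR_EXTERNAL,cv2.CHAIN_APPROX_NONE)
for c in cs:
    if cv2.contourArea(c)<200: continue
    r=cv2.minAreaRect(c); P=[cast('top',*q,.04) for q in cv2.boxPoints(r)]
    C=cast('top',*r[0],.04); print(r,C[:2],[np.round(np.linalg.norm(P[i]-P[i-1])*1e3) for i in range(4)], cast('top',*r[0],.04)[:2])
for q in [(227.1,133),(264.6,135.4),(306.9,138.9),(337.4,140.7)]: print(cast('top',*q,.04)[:2])
E
```

```text
40 w 38.810570085760496 yaw of plate x 1.7736570154546678 c [0.48360363 0.29027148] foot [0.48384842 0.29011492] side [0.48499774 0.29653888]
52 w 51.07217485373875 yaw of plate x 13.276442553907911 c [0.48322468 0.13976179] foot [0.48545747 0.13938787] side [0.48536531 0.14559445]
28 w 28.656185759908897 yaw of plate x -17.33805169085335 c [ 0.46439304 -0.13109235] foot [ 0.46355139 -0.1286606 ] side [ 0.465313   -0.12870516]
64 w 62.16006789199846 yaw of plate x 9.02148909450242 c [ 0.49638444 -0.27760251] foot [ 0.4969975 -0.2761965] side [ 0.4980836  -0.27842201]
((337.2655029296875, 140.4862060546875), (22.314369201660156, 29.83078956604004), 3.3664605617523193) [ 0.64894912 -0.16106578] [np.float64(48.0), np.float64(67.0), np.float64(48.0), np.float64(67.0)] [ 0.64894912 -0.16106578]
((306.40606689453125, 138.31472778320312), (22.371572494506836, 29.353784561157227), 4.085616588592529) [ 0.65342204 -0.09427965] [np.float64(48.0), np.float64(66.0), np.float64(49.0), np.float64(66.0)] [ 0.65342204 -0.09427965]
((264.14410400390625, 135.12646484375), (22.241985321044922, 29.528152465820312), 4.39870548248291) [ 0.66005349 -0.00244877] [np.float64(48.0), np.float64(66.0), np.float64(49.0), np.float64(66.0)] [ 0.66005349 -0.00244877]
((226.8311767578125, 132.4418487548828), (22.090551376342773, 29.324121475219727), 4.969740867614746) [0.66564129 0.07898719] [np.float64(48.0), np.float64(66.0), np.float64(49.0), np.float64(66.0)] [0.66564129 0.07898719]
[0.66438785 0.0783746 ]
[ 0.65944494 -0.00344509]
[ 0.65211899 -0.0953386 ]
[ 0.64847367 -0.16134681]
```

Lens candidates in the top picture:
- (397,209): 62 mm measured, so lens64.
- (198,213): 51 mm, so lens52.
- (127,213): 39 mm, so lens40.
- (322,226): 29 mm, so lens28.

The rest are excluded. The blue decoys are at (304,190) and (362,248). The mirror, with its orange screws, is at (261,233). The lamp is at the right end (-y), so the order is lens28→carrier4, lens40→carrier3, lens52→carrier2, lens64→carrier1. The enlarged crops confirm this.

I start with lens64 and turn the tool first.

```bash
cat > go.py <<'E'
import sys
from bench import *
from h import *
# usage: go.py x y z yawdeg  -> remaining turn about tool z, and shift in tool axes AFTER that turn
s=observe();r=R.from_rotvec(s['tool_rot']);M=r.as_matrix()
yaw=np.degrees(np.arctan2(M[1,0],M[0,0]))
print('t',round(s['t'],2),'pos',s['position'].round(4),'yaw',yaw.round(2),'tilt',np.degrees(np.arccos(-M[2,2])).round(2),'open',round(s['opening'],4),'F',s['wrist_force'].round(1))
if len(sys.argv)>4:
    x,y,z,w=map(float,sys.argv[1:])
    d=(w-yaw+90)%180-90; print('turn z',round(-d,2))
    f=np.radians(yaw+d);D=np.array([x,y,z])-s['position']
    print('shift cm',np.round(100*np.array([D[0]*np.cos(f)+D[1]*np.sin(f),D[0]*np.sin(f)-D[1]*np.cos(f),-D[2]]),2))
E
python3 go.py 0.4967 -0.277 0.18 9
```

```text
t 0.15 pos [ 0.2727 -0.5619  0.2221] yaw -64.11 tilt 0.07 open 0.0878 F [-0.5  0.8 -0.3]
turn z -73.11
shift cm [ 26.58 -24.63   4.21]
```

Emit:
{"api": "arm_command", "payload": {
  "steps": [
    [[1,0,0,0,0,0,-8.1],[1,0,0,0,0,0,-8.1],[1,0,0,0,0,0,-8.1],[1,0,0,0,0,0,-8.1],[1,0,0,0,0,0,-8.1],[1,0,0,0,0,0,-8.1],[1,0,0,0,0,0,-8.1],[1,0,0,0,0,0,-8.1],[1,0,0,0,0,0,-8.1],[1,0,0,0,0,0,0]]
  ],
  "force": 20
}}

```text
t: 1.15
position: [0.2728, -0.5621, 0.2224]
tool_rot: [-3.132, -0.242, 0.0]
wrist_force: [-0.0, 0.2, -0.5]
opening: 0.0878
```

```bash
python3 go.py 0.4967 -0.277 0.18 9
```

```text
t 1.15 pos [ 0.2728 -0.5621  0.2224] yaw 8.85 tilt 0.03 open 0.0878 F [-0.   0.2 -0.5]
turn z -0.15
shift cm [ 26.58 -24.66   4.24]
```

Emit:
{"api": "arm_command", "payload": {
  "steps": [
    [[1,2.95,-2.74,0,0,0,0],[1,2.95,-2.74,0,0,0,0],[1,2.95,-2.74,0,0,0,0],[1,2.95,-2.74,0,0,0,0],[1,2.95,-2.74,0,0,0,0],[1,2.95,-2.74,0,0,0,0],[1,2.95,-2.74,0,0,0,0],[1,2.95,-2.74,0.5,0,0,0],[1,2.95,-2.74,1,0,0,0],[1,0,0,1,0,0,0]]
  ]
}}

```text
t: 2.15
position: [0.5, -0.2749, 0.1975]
tool_rot: [-3.132, -0.241, -0.002]
wrist_force: [-0.1, -0.3, -0.7]
opening: 0.088
```

```bash
python3 go.py 0.4967 -0.277 0.045 9; python3 - <<'E'
from bench import *
import cv2
cv2.imwrite('pics/w1.png',camera('wrist')['pixels'])
E
```

```text
t 2.15 pos [ 0.5    -0.2749  0.1975] yaw 8.79 tilt 0.08 open 0.088 F [-0.1 -0.3 -0.7]
turn z -0.21
shift cm [-0.36  0.16 15.25]
```

View pics/w1.png

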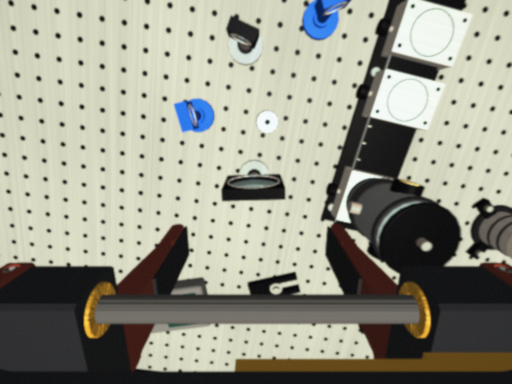

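```bash
python3 - <<'E'
from bench import *
from h import *
c=camera('wrist'); g=c['pixels'].max(2)
m=(g<70).astype(np.uint8)
n,l,st,ce=cv2.connectedComponentsWithStats(m[165:205,210:300])
for s,q in zip(st[1:],ce[1:]):
    if s[4]>200: print(s,q)
for p in [(222,187),(284,187),(222,199),(285,199)]: print(cast('',*p,.092,c)[:2])
print(proj('',observe()['position'],c))
E
```

```text
[ 15  10  62  25 809] [45.54388133 26.94313968]
[ 0.46212387 -0.27459997]
[ 0.52242382 -0.26524799]
[ 0.46358021 -0.28692246]
[ 0.52564782 -0.27729234]
[256.40632757 241.80827797]
```

Emit:
{"api": "arm_command", "payload": {
  "steps": [
    [[1,-0.4,0.15,2,0,0,0],[1,0,0,2,0,0,0],[1,0,0,2,0,0,0],[1,0,0,2,0,0,0],[1,0,0,2,0,0,0],[1,0,0,2,0,0,0],[1,0,0,1.5,0,0,0],[1,0,0,1.0,0,0,0],[1,0,0,0.5,0,0,0],[1,0,0,0,0,0,0]]
  ]
}}

```text
t: 3.25
position: [0.4936, -0.2803, 0.0474]
tool_rot: [-3.132, -0.24, 0.001]
wrist_force: [-0.4, 0.5, 0.3]
opening: 0.0877
```

```bash
python3 go.py 0.4955 -0.277 0.045 9; python3 - <<'E'
from bench import *
import cv2
cv2.imwrite('pics/w2.png',camera('wrist')['pixels']);cv2.imwrite('pics/s2.png',camera('side')['pixels'])
E
```

```text
t 3.25 pos [ 0.4936 -0.2803  0.0474] yaw 8.75 tilt 0.03 open 0.0877 F [-0.4  0.5  0.3]
turn z -0.25
shift cm [ 0.24 -0.3   0.24]
```

View pics/w2.png

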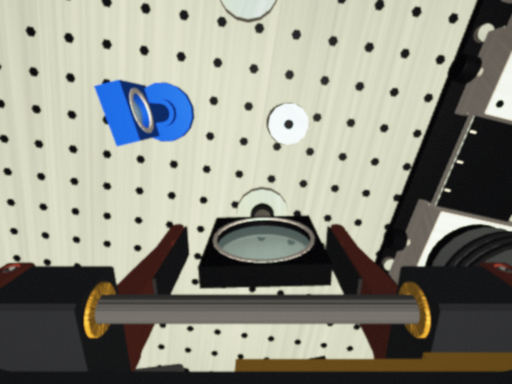

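View pics/s2.png

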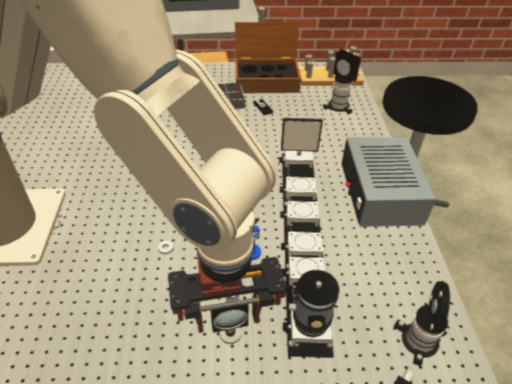

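Emit:
{"api": "arm_command", "payload": {
  "steps": [
    [[1,0.2,-0.3,0.2,0,0,0],[0.6,0,0,0,0,0,0],[0.6,0,0,0,0,0,0],[0.6,0,0,0,0,0,0],[0.6,0,0,0,0,0,0],[0.6,0,0,0,0,0,0],[0.6,0,0,0,0,0,0]]
  ],
  "force": 20
}}

```text
t: 4.05
position: [0.4958, -0.277, 0.0459]
tool_rot: [3.132, 0.241, 0.001]
wrist_force: [1.4, 0.7, 2.3]
opening: 0.0643
```

```bash
python3 go.py 0.4955 -0.277 0.045 9
```

```text
t 4.05 pos [ 0.4958 -0.277   0.0459] yaw 8.78 tilt 0.05 open 0.0643 F [1.4 0.7 2.3]
turn z -0.22
shift cm [-0.03 -0.    0.09]
```

Emit:
{"api": "arm_command", "payload": {
  "steps": [
    [[0.5,0,0,-0.5,0,0,0],[0.5,0,0,-1,0,0,0],[0.5,0,0,-1.5,0,0,0],[0.5,0,0,-2,0,0,0],[0.5,0,0,-2,0,0,4],[0.5,0,0,-2,0,0,5],[0.5,0,0,-2,0,0,3.8],[0.5,0,0,-1,0,0,0],[0.5,0,0,-0.5,0,0,0],[0.5,0,0,0,0,0,0]]
  ],
  "force": 20
}}

```text
t: 5.05
position: [0.4955, -0.2769, 0.1713]
tool_rot: [3.139, -0.108, 0.001]
wrist_force: [0.4, 0.2, -2.0]
opening: 0.0639
```

```bash
python3 go.py 0.56 0.0785 0.165 -4;
```

```text
t 5.05 pos [ 0.4955 -0.2769  0.1713] yaw -3.94 tilt 0.05 open 0.0639 F [ 0.4  0.2 -2. ]
turn z 0.06
shift cm [  3.96 -35.9    0.63]
```

Emit:
{"api": "arm_command", "payload": {
  "steps": [
    [[0.5,0.2,-1.5,0,0,0,0],[0.5,0.4,-3,0,0,0,0],[0.5,0.5,-4.5,0,0,0,0],[0.5,0.5,-4.5,0,0,0,0],[0.5,0.5,-4.5,0,0,0,0],[0.5,0.5,-4.5,0,0,0,0],[0.5,0.5,-4.5,0,0,0,0],[0.5,0.5,-4.5,0,0,0,0],[0.5,0.4,-3,0,0,0,0],[0.5,0,-1.4,0,0,0,0]]
  ]
}}

```text
t: 6.05
position: [0.5598, 0.0819, 0.1696]
tool_rot: [-3.14, 0.105, 0.003]
wrist_force: [0.1, -0.7, -2.4]
opening: 0.0639
```

```bash
python3 go.py 0.665 0.0785 0.145 -4;
```

```text
t 6.05 pos [0.5598 0.0819 0.1696] yaw -3.82 tilt 0.09 open 0.0639 F [ 0.1 -0.7 -2.4]
turn z 0.18
shift cm [10.52 -0.4   2.46]
```

Emit:
{"api": "arm_command", "payload": {
  "steps": [
    [[0.5,1,0,0,0,0,0],[0.5,2,0,0,0,0,0],[0.5,2.5,0,0,0,0,0],[0.5,2.5,0,0.5,0,0,0],[0.5,1.5,0,1,0,0,0],[0.5,1,0,1,0,0,0],[0.5,0,0,0,0,0,0],[0.5,0,0,0,0,0,0]]
  ]
}}

```text
t: 6.85
position: [0.6642, 0.0705, 0.1448]
tool_rot: [3.139, -0.111, -0.004]
wrist_force: [0.0, -0.0, -1.4]
opening: 0.0638
```

```bash
python3 go.py 0.665 0.0785 0.0865 -4; python3 - <<'E'
from bench import *
import cv2
cv2.imwrite('pics/w3.png',camera('wrist')['pixels']);cv2.imwrite('pics/s3.png',camera('side')['pixels'])
E
```

```text
t 6.85 pos [0.6642 0.0705 0.1448] yaw -4.05 tilt 0.13 open 0.0638 F [ 0.  -0.  -1.4]
turn z -0.05
shift cm [ 0.03 -0.8   5.83]
```

View pics/s3.png

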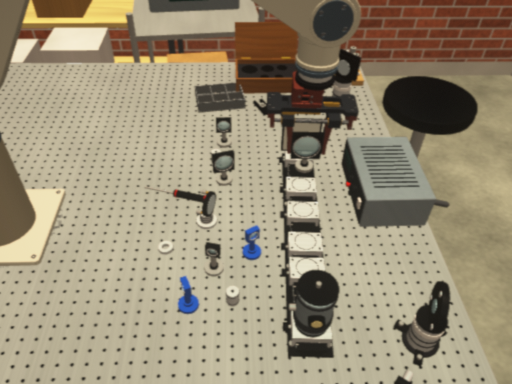

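View pics/w3.png

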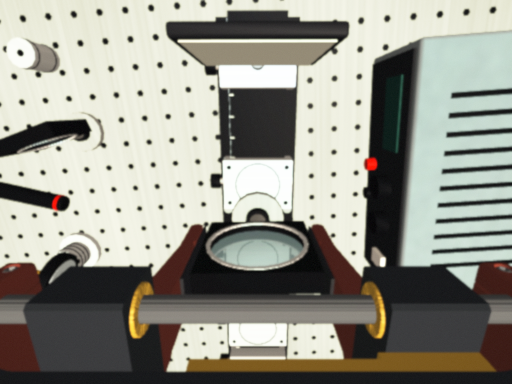

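Emit:
{"api": "arm_command", "payload": {
  "steps": [
    [[0.5,0,-0.4,0.5,0,0,0],[0.5,0,-0.4,1,0,0,0],[0.5,0,0,1.2,0,0,0],[0.5,0,0,1,0,0,0],[0.5,0,0,0.8,0,0,0],[0.5,0,0,0.5,0,0,0],[0.5,0,0,0.3,0,0,0],[0.5,0,0,0,0,0,0],[0.5,0,0,0,0,0,0]]
  ]
}}

```text
t: 7.85
position: [0.666, 0.0791, 0.093]
tool_rot: [-3.14, 0.11, -0.001]
wrist_force: [-0.6, 0.7, -1.9]
opening: 0.0642
```

```bash
python3 go.py 0.665 0.0785 0.0859 -4; python3 - <<'E'
from bench import *
import cv2
cv2.imwrite('pics/s4.png',cv2.resize(camera('side')['pixels'][120:250,240:370],(600,600)));cv2.imwrite('pics/w4.png',camera('wrist')['pixels'])
E
```

```text
t 7.85 pos [0.666  0.0791 0.093 ] yaw -4.02 tilt 0.03 open 0.0642 F [-0.6  0.7 -1.9]
turn z -0.02
shift cm [-0.1   0.07  0.71]
```

View pics/s4.png

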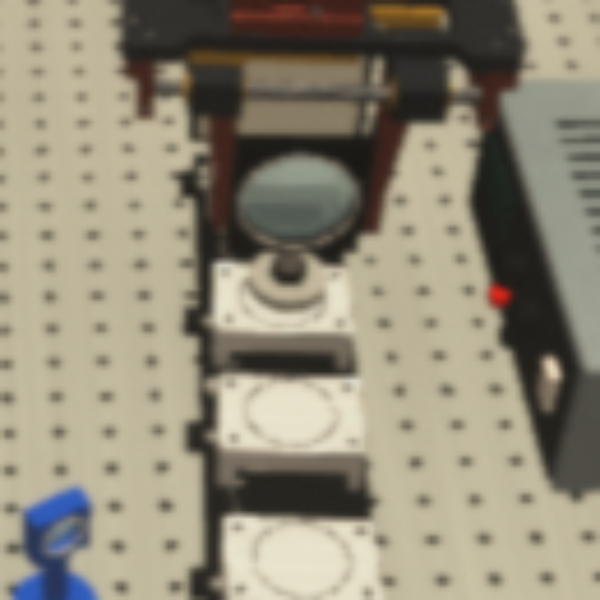

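View pics/w4.png

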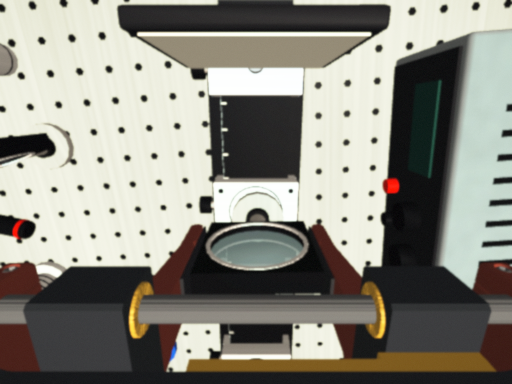

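Emit:
{"api": "arm_command", "payload": {
  "steps": [
    [[0.5,-0.1,0.05,0.3,0,0,0],[0.5,0,0,0.2,0,0,0],[0.5,0,0,0.1,0,0,0],[0.5,0,0,0,0,0,0],[0.5,0,0,0,0,0,0]]
  ]
}}

```text
t: 8.45
position: [0.6647, 0.0787, 0.0866]
tool_rot: [-3.14, 0.11, 0.0]
wrist_force: [0.0, 0.8, -1.4]
opening: 0.0637
```

```bash
python3 go.py 0.665 0.0785 0.0859 -4; python3 - <<'E'
from bench import *
import cv2
cv2.imwrite('pics/s5.png',cv2.resize(camera('side')['pixels'][120:250,240:370],(600,600),interpolation=2))
E
```

```text
t 8.45 pos [0.6647 0.0787 0.0866] yaw -4.01 tilt 0.0 open 0.0637 F [ 0.   0.8 -1.4]
turn z -0.01
shift cm [0.03 0.02 0.07]
```

View pics/s5.png

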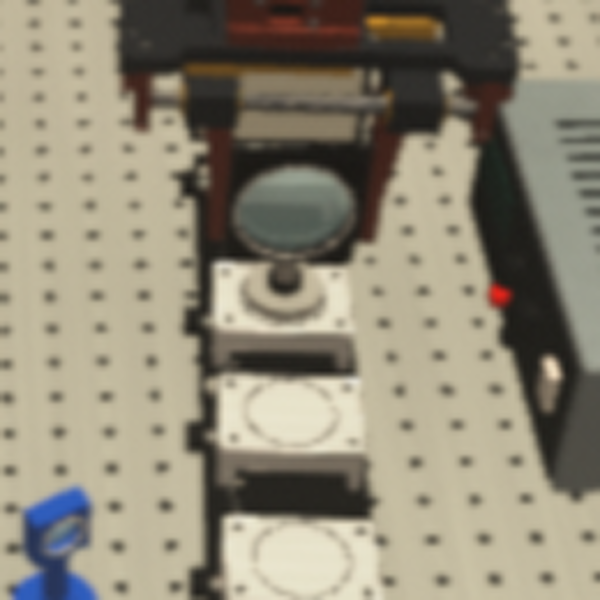

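Emit:
{"api": "arm_command", "payload": {
  "steps": [
    [[0.5,0,0,0.07,0,0,0],[0.5,0,0,0.05,0,0,0],[0.5,0,0,0,0,0,0]]
  ]
}}

```text
t: 8.8
position: [0.6649, 0.0787, 0.0859]
tool_rot: [-3.14, 0.11, -0.001]
wrist_force: [-0.2, 0.4, 2.2]
opening: 0.0644
```

```bash
python3 go.py
```

```text
t 8.8 pos [0.6649 0.0787 0.0859] yaw -4.01 tilt 0.02 open 0.0644 F [-0.2  0.4  2.2]
```

Emit:
{"api": "arm_command", "payload": {
  "steps": [
    [[0.8,0,0,0,0,0,0],[0.9,0,0,0,0,0,0],[1,0,0,0,0,0,0],[1,0,0,0,0,0,0],[1,0,0,-0.5,0,0,0],[1,0,0,-1.5,0,0,0],[1,0,0,-2.5,0,0,0],[1,0,0,-3,0,0,0],[1,0,0,-2.5,0,0,0],[1,0,0,0,0,0,0]]
  ]
}}

```text
t: 9.8
position: [0.6675, 0.079, 0.1909]
tool_rot: [-3.138, 0.11, -0.013]
wrist_force: [0.1, 1.5, -0.5]
opening: 0.0879
```

```bash
python3 go.py 0.4839 0.14 0.186 13.3; python3 - <<'E'
from bench import *
import cv2
cv2.imwrite('pics/s6.png',cv2.resize(camera('side')['pixels'][120:250,190:320],(600,600),interpolation=2))
E
```

```text
t 9.8 pos [0.6675 0.079  0.1909] yaw -4.01 tilt 0.48 open 0.0879 F [ 0.1  1.5 -0.5]
turn z -17.31
shift cm [-16.46 -10.16   0.49]
```

View pics/s6.png

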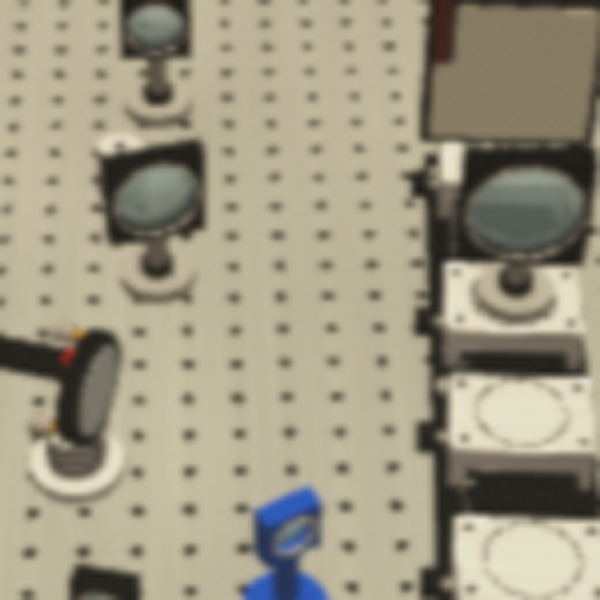

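Emit:
{"api": "arm_command", "payload": {
  "steps": [
    [[1,0,0,0,0,0,-6],[1,0,0,0,0,0,-6],[1,0,0,0,0,0,-5.3],[1,-2,-1.2,0,0,0,0],[1,-3.5,-2.2,0,0,0,0],[1,-3.5,-2.2,0,0,0,0],[1,-3.5,-2.2,0,0,0,0],[1,-2.5,-1.5,0,0,0,0],[1,-1.3,-0.8,0,0,0,0],[1,0,0,0,0,0,0]]
  ]
}}

```text
t: 10.85
position: [0.4812, 0.1398, 0.185]
tool_rot: [3.12, 0.366, -0.002]
wrist_force: [0.6, -0.2, -0.9]
opening: 0.0876
```

```bash
python3 go.py 0.4839 0.14 0.046 13.3; python3 - <<'E'
from bench import *
import cv2
cv2.imwrite('pics/w6.png',camera('wrist')['pixels'])
E
```

```text
t 10.85 pos [0.4812 0.1398 0.185 ] yaw 13.37 tilt 0.09 open 0.0876 F [ 0.6 -0.2 -0.9]
turn z 0.07
shift cm [ 0.27  0.04 13.9 ]
```

View pics/w6.png

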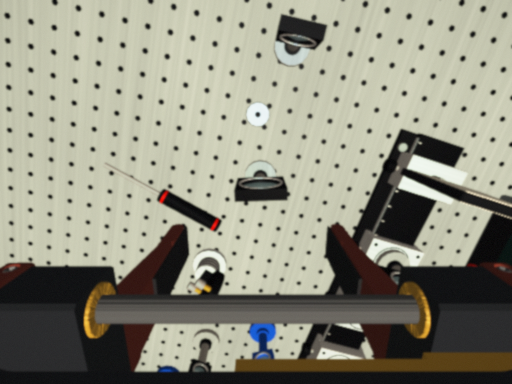

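Emit:
{"api": "arm_command", "payload": {
  "steps": [
    [[1,0.25,0,1,0,0,0],[1,0,0,2,0,0,0],[1,0,0,2,0,0,0],[1,0,0,2,0,0,0],[1,0,0,2,0,0,0],[1,0,0,2,0,0,0],[1,0,0,1.5,0,0,0],[1,0,0,0.9,0,0,0],[1,0,0,0.5,0,0,0],[1,0,0,0,0,0,0]]
  ]
}}

```text
t: 11.9
position: [0.4855, 0.1399, 0.0457]
tool_rot: [3.12, 0.363, -0.001]
wrist_force: [-0.4, -0.2, -0.8]
opening: 0.0881
```

```bash
python3 go.py 0.4839 0.14 0.046 13.3; python3 - <<'E'
from bench import *
import cv2
cv2.imwrite('pics/w7.png',camera('wrist')['pixels'])
E
```

```text
t 11.9 pos [0.4855 0.1399 0.0457] yaw 13.26 tilt 0.05 open 0.0881 F [-0.4 -0.2 -0.8]
turn z -0.04
shift cm [-0.15 -0.05 -0.03]
```

View pics/w7.png

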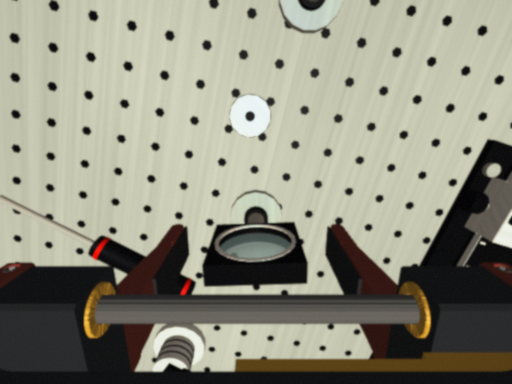

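Emit:
{"api": "arm_command", "payload": {
  "steps": [
    [[0.45,0,0,0,0,0,0],[0.45,0,0,0,0,0,0],[0.45,0,0,0,0,0,0],[0.45,0,0,0,0,0,0],[0.45,0,0,0,0,0,0],[0.45,0,0,0,0,0,0],[0.45,0,0,0,0,0,0]]
  ]
}}

```text
t: 12.65
position: [0.4853, 0.1401, 0.0467]
tool_rot: [-3.12, -0.363, -0.0]
wrist_force: [-0.8, -0.9, 3.8]
opening: 0.0523
```

```bash
python3 go.py
```

```text
t 12.65 pos [0.4853 0.1401 0.0467] yaw 13.29 tilt 0.01 open 0.0523 F [-0.8 -0.9  3.8]
```

Emit:
{"api": "arm_command", "payload": {
  "steps": [
    [[0.45,0,0,-0.5,0,0,0],[0.45,0,0,-1,0,0,0],[0.45,0,0,-1.5,0,0,0],[0.45,0,0,-2,0,0,3],[0.45,0,0,-2,0,0,4.3],[0.45,0,0,-2,0,0,5],[0.45,0,0,-2,0,0,5],[0.45,0,0,-1,0,0,0],[0.45,0,0,-0.5,0,0,0],[0.45,0,0,0,0,0,0]]
  ]
}}

```text
t: 13.65
position: [0.4854, 0.1401, 0.1719]
tool_rot: [-3.14, 0.107, -0.001]
wrist_force: [0.1, 0.2, -2.1]
opening: 0.0518
```

```bash
python3 go.py 0.56 -0.003 0.17 -4
```

```text
t 13.65 pos [0.4854 0.1401 0.1719] yaw -3.92 tilt 0.04 open 0.0518 F [ 0.1  0.2 -2.1]
turn z 0.08
shift cm [ 8.44 13.76  0.19]
```

Emit:
{"api": "arm_command", "payload": {
  "steps": [
    [[0.45,0.9,1.5,0,0,0,0],[0.45,1.6,2.5,0,0,0,0],[0.45,2,3.3,0,0,0,0],[0.45,2,3.3,0,0,0,0],[0.45,1.4,2.2,0,0,0,0],[0.45,1.5,1,0,0,0,0],[0.45,2,0,0,0,0,0],[0.45,2.5,0,0,0,0,0],[0.45,2.5,0,0,0,0,0],[0.45,1.5,0,0,0,0,0]]
  ]
}}

```text
t: 14.65
position: [0.6551, -0.0103, 0.1698]
tool_rot: [-3.14, 0.108, 0.002]
wrist_force: [-0.2, -0.4, -2.2]
opening: 0.0521
```

```bash
python3 go.py 0.6597 -0.003 0.17 -4
```

```text
t 14.65 pos [ 0.6551 -0.0103  0.1698] yaw -3.95 tilt 0.08 open 0.0521 F [-0.2 -0.4 -2.2]
turn z 0.05
shift cm [ 0.41 -0.76 -0.02]
```

Emit:
{"api": "arm_command", "payload": {
  "steps": [
    [[0.45,0.45,-0.75,0.5,0,0,0],[0.45,0,0,1.5,0,0,0],[0.45,0,0,2,0,0,0],[0.45,0,0,1.5,0,0,0],[0.45,0,0,1,0,0,0],[0.45,0,0,0.8,0,0,0],[0.45,0,0,0.5,0,0,0],[0.45,0,0,0.3,0,0,0],[0.45,0,0,0,0,0,0],[0.45,0,0,0,0,0,0]]
  ]
}}

```text
t: 15.65
position: [0.6596, -0.0029, 0.091]
tool_rot: [-3.14, 0.11, -0.001]
wrist_force: [0.6, -0.4, -1.4]
opening: 0.052
```

```bash
python3 go.py 0.6597 -0.003 0.0865 -4; python3 - <<'E'
from bench import *
import cv2
cv2.imwrite('pics/s8.png',cv2.resize(camera('side')['pixels'][140:270,240:370],(600,600),interpolation=2))
E
```

```text
t 15.65 pos [ 0.6596 -0.0029  0.091 ] yaw -4.02 tilt 0.05 open 0.052 F [ 0.6 -0.4 -1.4]
turn z -0.02
shift cm [0.01 0.   0.45]
```

View pics/s8.png

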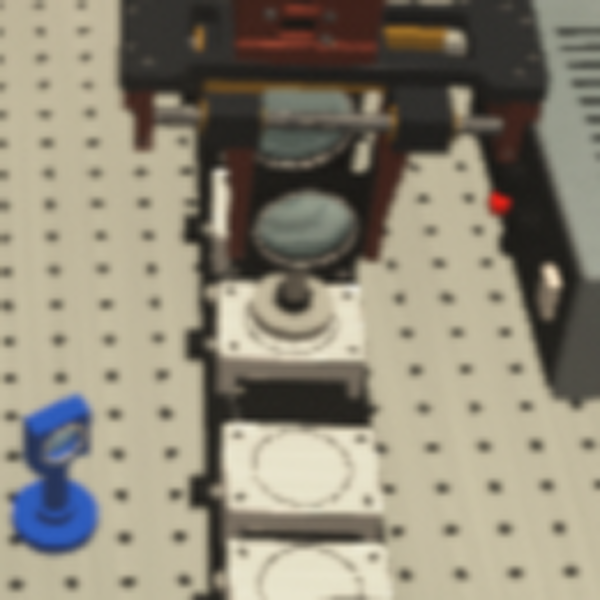

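Emit:
{"api": "arm_command", "payload": {
  "steps": [
    [[0.45,0,0,0.2,0,0,0],[0.45,0,0,0.15,0,0,0],[0.45,0,0,0.05,0,0,0],[0.45,0,0,0.05,0,0,0],[0.45,0,0,0,0,0,0]]
  ]
}}

```text
t: 16.2
position: [0.6593, -0.0029, 0.0867]
tool_rot: [-3.14, 0.11, -0.0]
wrist_force: [-2.2, 0.2, 4.8]
opening: 0.0518
```

```bash
python3 go.py
```

```text
t 16.2 pos [ 0.6593 -0.0029  0.0867] yaw -4.02 tilt 0.01 open 0.0518 F [-2.2  0.2  4.8]
```

Emit:
{"api": "arm_command", "payload": {
  "steps": [
    [[0.65,0,0,0,0,0,0],[0.8,0,0,0,0,0,0],[1,0,0,0,0,0,0],[1,0,0,0,0,0,0],[1,0,0,-0.5,0,0,0],[1,0,0,-1.5,0,0,0],[1,0,0,-2.5,0,0,0],[1,0,0,-3,0,0,0],[1,0,0,-2.5,0,0,0],[1,0,0,0,0,0,0]]
  ]
}}

```text
t: 17.2
position: [0.662, -0.003, 0.1913]
tool_rot: [-3.14, 0.11, -0.013]
wrist_force: [-0.3, 0.7, 0.8]
opening: 0.0877
```

```bash
python3 go.py 0.4837 0.2902 0.186 1.8; python3 - <<'E'
from bench import *
import cv2
cv2.imwrite('pics/s9.png',cv2.resize(camera('side')['pixels'][130:260,240:370],(600,600),interpolation=2))
E
```

```text
t 17.2 pos [ 0.662  -0.003   0.1913] yaw -4.01 tilt 0.47 open 0.0877 F [-0.3  0.7  0.8]
turn z -5.81
shift cm [-16.9  -29.86   0.53]
```

View pics/s9.png

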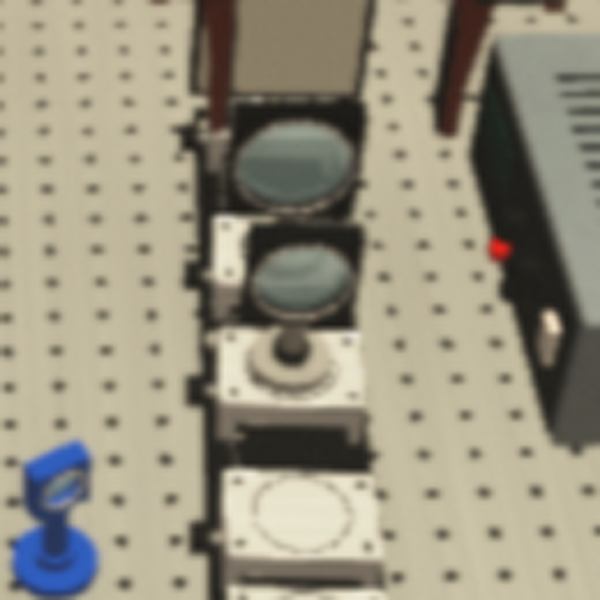

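Lens52 stands well on carrier 2, next to lens64 on carrier 1. Next is lens40.

Emit:
{"api": "arm_command", "payload": {
  "steps": [
    [[1,-1,-1,0,0,0,0],[1,-2.5,-2.5,0,0,0,0],[1,-3,-4,0,0,0,0],[1,-3,-4,0,0,0,0],[1,-3,-4,0,0,0,0],[1,-2.5,-4,0,0,0,0],[1,-1,-4,0,0,0,0],[1,0,-2.5,0,0,0,0],[1,0,-1.5,0,0,0,-5.8],[1,0,0,0,0,0,0]]
  ]
}}

```text
t: 18.25
position: [0.517, 0.2843, 0.1845]
tool_rot: [3.14, 0.055, -0.004]
wrist_force: [0.5, 0.8, 0.4]
opening: 0.0879
```

```bash
python3 go.py 0.4837 0.2902 0.186 1.8
```

```text
t 18.25 pos [0.517  0.2843 0.1845] yaw 2.0 tilt 0.14 open 0.0879 F [0.5 0.8 0.4]
turn z 0.2
shift cm [-3.31 -0.7  -0.15]
```

Emit:
{"api": "arm_command", "payload": {
  "steps": [
    [[1,-1.2,-0.35,0,0,0,0],[1,-1.2,-0.35,0,0,0,0],[1,-0.9,0,0,0,0,0.2],[1,0,0,0,0,0,0]]
  ]
}}

```text
t: 18.65
position: [0.4839, 0.2878, 0.1859]
tool_rot: [3.141, 0.042, -0.002]
wrist_force: [0.1, -0.6, 0.7]
opening: 0.0878
```

```bash
python3 go.py 0.4837 0.2902 0.046 1.8;python3 - <<'E'
from bench import *
import cv2
cv2.imwrite('pics/w10.png',camera('wrist')['pixels'])
E
```

```text
t 18.65 pos [0.4839 0.2878 0.1859] yaw 1.54 tilt 0.07 open 0.0878 F [ 0.1 -0.6  0.7]
turn z -0.26
shift cm [-1.000e-02 -2.400e-01  1.399e+01]
```

View pics/w10.png

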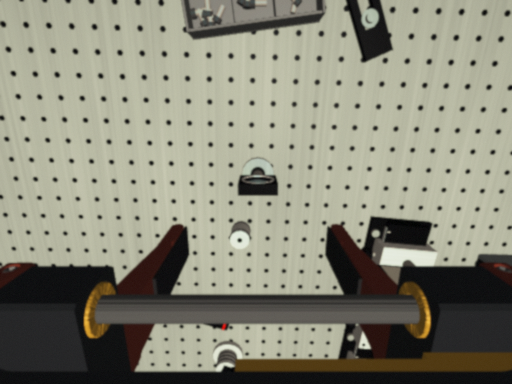

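Emit:
{"api": "arm_command", "payload": {
  "steps": [
    [[1,0,-0.2,1,0,0,-0.2],[1,0,0,2,0,0,0],[1,0,0,2,0,0,0],[1,0,0,2,0,0,0],[1,0,0,2,0,0,0],[1,0,0,2,0,0,0],[1,0,0,1.5,0,0,0],[1,0,0,1,0,0,0],[1,0,0,0.5,0,0,0],[1,0,0,0,0,0,0]]
  ]
}}

```text
t: 19.7
position: [0.4855, 0.2905, 0.0455]
tool_rot: [3.141, 0.049, -0.001]
wrist_force: [-0.5, 0.2, -0.5]
opening: 0.0878
```

```bash
python3 go.py 0.4837 0.2902 0.046 1.8;python3 - <<'E'
from bench import *
import cv2
cv2.imwrite('pics/w11.png',camera('wrist')['pixels'])
E
```

```text
t 19.7 pos [0.4855 0.2905 0.0455] yaw 1.78 tilt 0.03 open 0.0878 F [-0.5  0.2 -0.5]
turn z -0.02
shift cm [-0.18  0.02 -0.05]
```

View pics/w11.png

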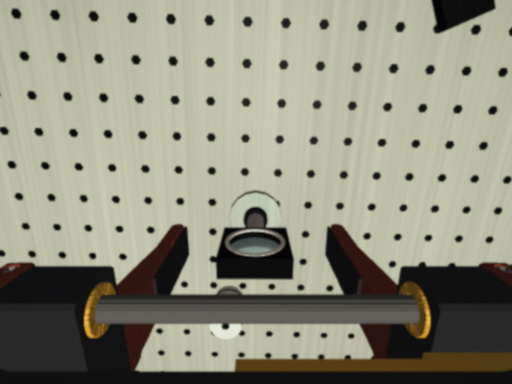

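Lens40 is centred between the fingers at (255,252), so I close.

Emit:
{"api": "arm_command", "payload": {
  "steps": [
    [[0.32,0,0,0,0,0,0],[0.32,0,0,0,0,0,0],[0.32,0,0,0,0,0,0],[0.32,0,0,0,0,0,0],[0.32,0,0,0,0,0,0],[0.32,0,0,0,0,0,0],[0.32,0,0,0,0,0,0],[0.32,0,0,0,0,0,0]]
  ]
}}

```text
t: 20.55
position: [0.4854, 0.2906, 0.046]
tool_rot: [3.141, 0.049, -0.0]
wrist_force: [-1.1, 0.6, 0.8]
opening: 0.0404
```

```bash
python3 go.py
```

```text
t 20.55 pos [0.4854 0.2906 0.046 ] yaw 1.79 tilt 0.01 open 0.0404 F [-1.1  0.6  0.8]
```

Emit:
{"api": "arm_command", "payload": {
  "steps": [
    [[0.32,0,0,-0.5,0,0,0],[0.32,0,0,-1,0,0,0],[0.32,0,0,-1.5,0,0,0],[0.32,0,0,-2,0,0,0],[0.32,0,0,-2,0,0,2.8],[0.32,0,0,-2,0,0,3],[0.32,0,0,-2,0,0,0],[0.32,0,0,-1,0,0,0],[0.32,0,0,-0.5,0,0,0],[0.32,0,0,0,0,0,0]]
  ]
}}

```text
t: 21.55
position: [0.4858, 0.2907, 0.1717]
tool_rot: [-3.139, 0.11, -0.002]
wrist_force: [0.2, 0.1, -2.0]
opening: 0.0397
```

```bash
python3 go.py 0.56 -0.093 0.17 -4
```

```text
t 21.55 pos [0.4858 0.2907 0.1717] yaw -4.01 tilt 0.07 open 0.0397 F [ 0.2  0.1 -2. ]
turn z -0.01
shift cm [10.08 37.76  0.17]
```

Emit:
{"api": "arm_command", "payload": {
  "steps": [
    [[0.32,0,1.5,0,0,0,0],[0.32,0.5,3,0,0,0,0],[0.32,0.8,4.5,0,0,0,0],[0.32,1.2,4.5,0,0,0,0],[0.32,1.3,4.5,0,0,0,0],[0.32,1.3,4.5,0,0,0,0],[0.32,1.3,4.5,0,0,0,0],[0.32,1.3,4.5,0,0,0,0],[0.32,1.3,3.5,0,0,0,0],[0.32,0.6,2,0,0,0,0]]
  ]
}}

```text
t: 22.55
position: [0.5547, -0.0888, 0.1699]
tool_rot: [3.139, -0.114, -0.003]
wrist_force: [0.1, 0.9, -1.2]
opening: 0.0401
```

```bash
python3 go.py 0.653 -0.095 0.17 -4
```

```text
t 22.55 pos [ 0.5547 -0.0888  0.1699] yaw -4.15 tilt 0.1 open 0.0401 F [ 0.1  0.9 -1.2]
turn z -0.15
shift cm [ 9.85 -0.07 -0.01]
```

Emit:
{"api": "arm_command", "payload": {
  "steps": [
    [[0.32,1,0,0,0,0,0],[0.32,2,0,0,0,0,0],[0.32,2.5,0,0,0,0,0],[0.32,2.5,0,0,0,0,0],[0.32,1.3,0,0.5,0,0,0],[0.32,0.5,0,1,0,0,0],[0.32,0,0,1.5,0,0,0],[0.32,0,0,1,0,0,0],[0.32,0,0,0.5,0,0,0],[0.32,0,0,0,0,0,0]]
  ]
}}

```text
t: 23.55
position: [0.6519, -0.0919, 0.1247]
tool_rot: [-3.139, 0.11, 0.004]
wrist_force: [0.0, -0.0, -1.7]
opening: 0.0402
```

```bash
python3 go.py 0.653 -0.095 0.0865 -4
```

```text
t 23.55 pos [ 0.6519 -0.0919  0.1247] yaw -4.02 tilt 0.15 open 0.0402 F [ 0.  -0.  -1.7]
turn z -0.02
shift cm [0.14 0.3  3.82]
```

Emit:
{"api": "arm_command", "payload": {
  "steps": [
    [[0.32,0.1,0.3,0.5,0,0,0],[0.32,0,0,1,0,0,0],[0.32,0,0,0.8,0,0,0],[0.32,0,0,0.6,0,0,0],[0.32,0,0,0.3,0,0,0],[0.32,0,0,0.1,0,0,0],[0.32,0,0,0,0,0,0],[0.32,0,0,0,0,0,0]]
  ]
}}

```text
t: 24.35
position: [0.6542, -0.0952, 0.0933]
tool_rot: [3.14, -0.11, 0.001]
wrist_force: [0.1, 0.1, -1.4]
opening: 0.0401
```

```bash
python3 go.py 0.653 -0.095 0.0865 -4; python3 - <<'E'
from bench import *
import cv2
cv2.imwrite('pics/s12.png',cv2.resize(camera('side')['pixels'][170:300,240:370],(600,600),interpolation=2))
E
```

```text
t 24.35 pos [ 0.6542 -0.0952  0.0933] yaw -4.01 tilt 0.03 open 0.0401 F [ 0.1  0.1 -1.4]
turn z -0.01
shift cm [-0.13 -0.01  0.68]
```

View pics/s12.png

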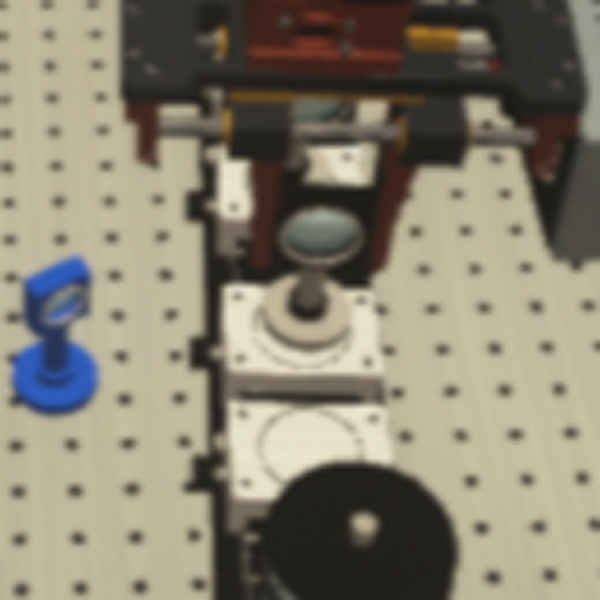

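Emit:
{"api": "arm_command", "payload": {
  "steps": [
    [[0.32,-0.1,0,0.3,0,0,0],[0.32,0,0,0.2,0,0,0],[0.32,0,0,0.1,0,0,0],[0.32,0,0,0.05,0,0,0],[0.32,0,0,0.05,0,0,0],[0.32,0,0,0,0,0,0],[0.32,0,0,0,0,0,0]]
  ]
}}

```text
t: 25.1
position: [0.6531, -0.0951, 0.086]
tool_rot: [3.14, -0.11, 0.0]
wrist_force: [0.5, -0.0, -0.8]
opening: 0.04
```

```bash
python3 go.py
```

```text
t 25.1 pos [ 0.6531 -0.0951  0.086 ] yaw -4.02 tilt 0.01 open 0.04 F [ 0.5 -0.  -0.8]
```

Emit:
{"api": "arm_command", "payload": {
  "steps": [
    [[0.32,0,0,0.05,0,0,0],[0.32,0,0,0,0,0,0]]
  ]
}}

```text
t: 25.3
position: [0.6531, -0.0951, 0.0859]
tool_rot: [3.14, -0.11, 0.0]
wrist_force: [-2.5, -0.7, 2.7]
opening: 0.0398
```

```bash
python3 go.py
```

```text
t 25.3 pos [ 0.6531 -0.0951  0.0859] yaw -4.01 tilt 0.01 open 0.0398 F [-2.5 -0.7  2.7]
```

Contact (+2.7 N), so I release and rise.

Emit:
{"api": "arm_command", "payload": {
  "steps": [
    [[0.5,0,0,0,0,0,0],[0.7,0,0,0,0,0,0],[0.9,0,0,0,0,0,0],[1,0,0,0,0,0,0],[1,0,0,-0.5,0,0,0],[1,0,0,-1.5,0,0,0],[1,0,0,-2.5,0,0,0],[1,0,0,-3,0,0,0],[1,0,0,-2.5,0,0,0],[1,0,0,0,0,0,0]]
  ]
}}

```text
t: 26.3
position: [0.6557, -0.0955, 0.1909]
tool_rot: [3.139, -0.11, 0.013]
wrist_force: [0.1, 0.5, 0.1]
opening: 0.0877
```

```bash
python3 go.py 0.464 -0.13 0.186 -17.3; python3 - <<'E'
from bench import *
import cv2
cv2.imwrite('pics/s13.png',cv2.resize(camera('side')['pixels'][130:300,200:370],(600,600),interpolation=2))
E
```

```text
t 26.3 pos [ 0.6557 -0.0955  0.1909] yaw -4.02 tilt 0.48 open 0.0877 F [0.1 0.5 0.1]
turn z 13.28
shift cm [-17.28   8.99   0.49]
```

View pics/s13.png

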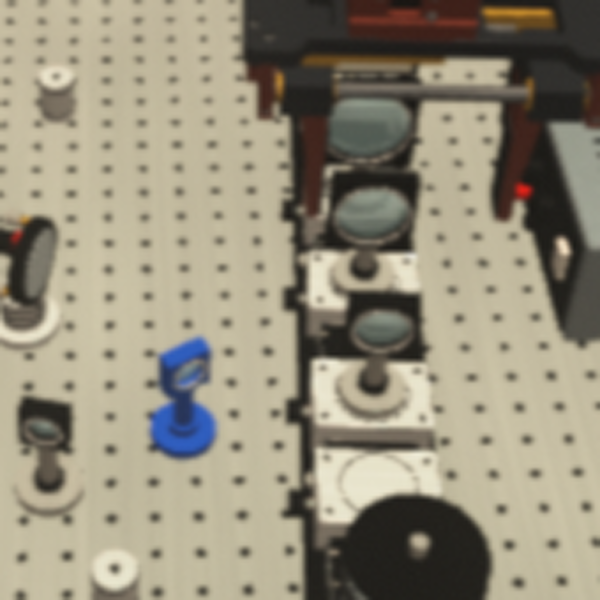

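Emit:
{"api": "arm_command", "payload": {
  "steps": [
    [[1,0,0,0,0,0,4.3],[1,0,0,0,0,0,4.5],[1,0,0,0,0,0,4.5],[1,-2,1,0,0,0,0],[1,-3.5,1.8,0,0,0,0],[1,-4,2.1,0,0,0,0],[1,-4,2.1,0,0,0,0],[1,-2.5,1.3,0,0,0,0],[1,-1.3,0.7,0,0,0,0],[1,0,0,0,0,0,0]]
  ]
}}

```text
t: 27.35
position: [0.4596, -0.1296, 0.1851]
tool_rot: [-3.105, 0.475, 0.002]
wrist_force: [1.1, -0.1, 0.1]
opening: 0.0879
```

```bash
python3 go.py 0.464 -0.13 0.046 -17.3;python3 - <<'E'
from bench import *
from h import *
c=camera('wrist')
cv2.imwrite('pics/w13.png',c['pixels'])
cv2.imwrite('pics/w13z.png',cv2.resize(c['pixels'][145:215,215:305],None,fx=8,fy=8,interpolation=2))
E
```

```text
t 27.35 pos [ 0.4596 -0.1296  0.1851] yaw -17.38 tilt 0.08 open 0.0879 F [ 1.1 -0.1  0.1]
turn z -0.08
shift cm [ 0.44 -0.09 13.91]
```

View pics/w13.png

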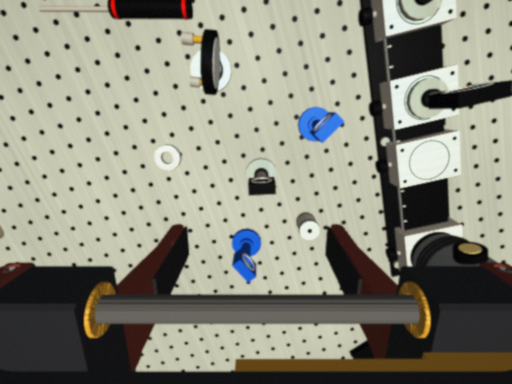

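View pics/w13z.png

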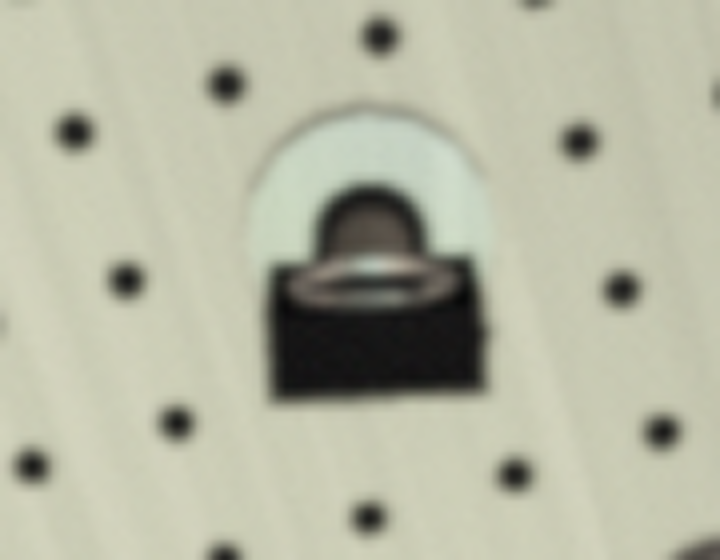

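Emit:
{"api": "arm_command", "payload": {
  "steps": [
    [[1,0.4,0,1,0,0,-2.3],[1,0,0,2,0,0,0],[1,0,0,2,0,0,0],[1,0,0,2,0,0,0],[1,0,0,2,0,0,0],[1,0,0,2,0,0,0],[1,0,0,1.5,0,0,0],[1,0,0,0.8,0,0,0],[1,0,0,0.5,0,0,0],[1,0,0,0,0,0,0]]
  ]
}}

```text
t: 28.4
position: [0.4654, -0.1306, 0.047]
tool_rot: [-3.115, 0.41, 0.0]
wrist_force: [-0.6, -0.2, 0.8]
opening: 0.088
```

```bash
python3 go.py 0.464 -0.13 0.046 -15;python3 - <<'E'
from bench import *
from h import *
c=camera('wrist')
cv2.imwrite('pics/w14.png',c['pixels'])
E
```

```text
t 28.4 pos [ 0.4654 -0.1306  0.047 ] yaw -15.0 tilt 0.02 open 0.088 F [-0.6 -0.2  0.8]
turn z 0.0
shift cm [-0.15 -0.02  0.1 ]
```

View pics/w14.png

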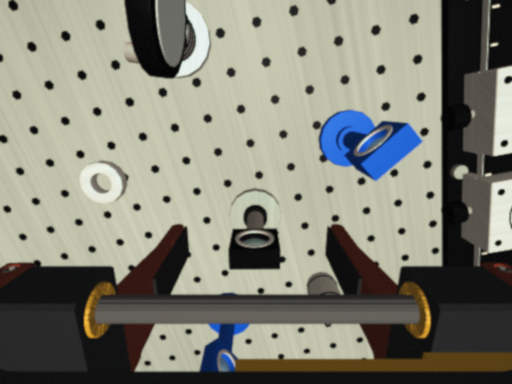

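Emit:
{"api": "arm_command", "payload": {
  "steps": [
    [[0.2,-0.1,0,0.1,0,0,0],[0.2,0,0,0,0,0,0],[0.2,0,0,0,0,0,0],[0.2,0,0,0,0,0,0],[0.2,0,0,0,0,0,0],[0.2,0,0,0,0,0,0],[0.2,0,0,0,0,0,0],[0.2,0,0,0,0,0,0],[0.2,0,0,0,0,0,0],[0.2,0,0,0,0,0,0]]
  ]
}}

```text
t: 29.45
position: [0.4639, -0.1305, 0.0465]
tool_rot: [3.115, -0.41, 0.0]
wrist_force: [0.9, -1.1, -0.0]
opening: 0.0278
```

```bash
python3 go.py
```

```text
t 29.45 pos [ 0.4639 -0.1305  0.0465] yaw -15.02 tilt 0.0 open 0.0278 F [ 0.9 -1.1 -0. ]
```

Emit:
{"api": "arm_command", "payload": {
  "steps": [
    [[0.2,0,0,-0.5,0,0,0],[0.2,0,0,-1,0,0,0],[0.2,0,0,-1.5,0,0,0],[0.2,0,0,-2,0,0,0],[0.2,0,0,-2,0,0,-3],[0.2,0,0,-2,0,0,-4],[0.2,0,0,-2,0,0,-4],[0.2,0,0,-1,0,0,0],[0.2,0,0,-0.5,0,0,0],[0.2,0,0,0,0,0,0]]
  ]
}}

```text
t: 30.45
position: [0.464, -0.1305, 0.1719]
tool_rot: [3.139, -0.112, 0.001]
wrist_force: [0.2, -0.3, -0.6]
opening: 0.0275
```

```bash
python3 go.py 0.6487 -0.161 0.17 -4; python3 - <<'E'
from h import *
# lamp cap position check, top at z=.148
print(cast('top',409,131,.148))
E
```

```text
t 30.45 pos [ 0.464  -0.1305  0.1719] yaw -4.09 tilt 0.05 open 0.0275 F [ 0.2 -0.3 -0.6]
turn z -0.09
shift cm [18.63  1.76  0.19]
[ 0.63872854 -0.27588333  0.148     ]
```

Emit:
{"api": "arm_command", "payload": {
  "steps": [
    [[0.2,1,0.2,0,0,0,0],[0.2,2,0.3,0,0,0,0],[0.2,3,0.3,0,0,0,0],[0.2,3.5,0.3,0,0,0,0],[0.2,3.5,0.3,0,0,0,0],[0.2,3,0.3,0,0,0,0],[0.2,1.7,0.1,0.5,0,0,0],[0.2,0.9,0,1,0,0,0],[0.2,0,0,1,0,0,0],[0.2,0,0,0,0,0,0]]
  ]
}}

```text
t: 31.45
position: [0.6458, -0.1608, 0.1433]
tool_rot: [-3.138, 0.11, 0.009]
wrist_force: [-1.2, 0.4, -1.2]
opening: 0.0276
```

```bash
python3 go.py 0.6487 -0.161 0.0865 -4
```

```text
t 31.45 pos [ 0.6458 -0.1608  0.1433] yaw -4.02 tilt 0.33 open 0.0276 F [-1.2  0.4 -1.2]
turn z -0.02
shift cm [ 0.29 -0.    5.68]
```

Emit:
{"api": "arm_command", "payload": {
  "steps": [
    [[0.2,0,0,0.5,0,0,0],[0.2,0,0,1,0,0,0],[0.2,0,0,1.2,0,0,0],[0.2,0,0,1,0,0,0],[0.2,0,0,0.8,0,0,0],[0.2,0,0,0.4,0,0,0],[0.2,0,0,0.1,0,0,0],[0.2,0,0,0,0,0,0],[0.2,0,0,0,0,0,0]]
  ]
}}

```text
t: 32.35
position: [0.6485, -0.1615, 0.0969]
tool_rot: [3.139, -0.11, 0.001]
wrist_force: [0.1, 0.2, -1.5]
opening: 0.0278
```

```bash
python3 go.py 0.6487 -0.161 0.0865 -4; python3 - <<'E'
from bench import *
import cv2
cv2.imwrite('pics/s15.png',cv2.resize(camera('side')['pixels'][190:320,240:370],(600,600),interpolation=2))
cv2.imwrite('pics/w15.png',camera('wrist')['pixels'])
E
```

```text
t 32.35 pos [ 0.6485 -0.1615  0.0969] yaw -4.01 tilt 0.04 open 0.0278 F [ 0.1  0.2 -1.5]
turn z -0.01
shift cm [ 0.01 -0.05  1.04]
```

View pics/s15.png

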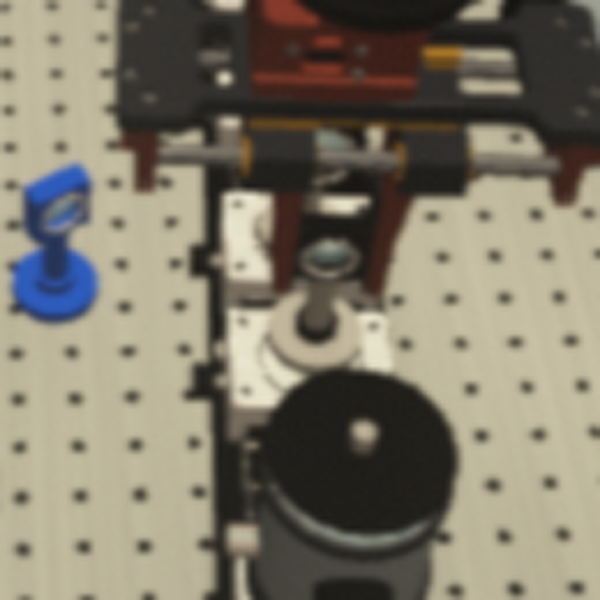

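View pics/w15.png

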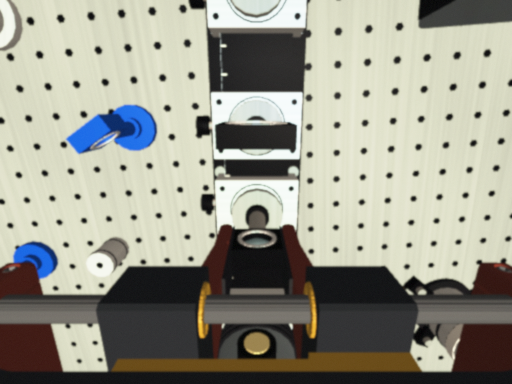

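Emit:
{"api": "arm_command", "payload": {
  "steps": [
    [[0.2,0,0,0.4,0,0,0],[0.2,0,0,0.3,0,0,0],[0.2,0,0,0.2,0,0,0],[0.2,0,0,0.05,0,0,0],[0.2,0,0,0.05,0,0,0],[0.2,0,0,0,0,0,0],[0.2,0,0,0,0,0,0]]
  ]
}}

```text
t: 33.15
position: [0.6484, -0.1615, 0.0865]
tool_rot: [3.14, -0.11, 0.001]
wrist_force: [-0.0, 0.2, -0.9]
opening: 0.0279
```

```bash
python3 go.py
```

```text
t 33.15 pos [ 0.6484 -0.1615  0.0865] yaw -4.01 tilt 0.02 open 0.0279 F [-0.   0.2 -0.9]
```

Emit:
{"api": "arm_command", "payload": {
  "steps": [
    [[0.2,0,0,0.05,0,0,0],[0.2,0,0,0,0,0,0]]
  ]
}}

```text
t: 33.35
position: [0.6484, -0.1615, 0.0865]
tool_rot: [3.14, -0.11, 0.001]
wrist_force: [-0.8, 0.4, 3.7]
opening: 0.0277
```

```bash
python3 go.py
```

```text
t 33.35 pos [ 0.6484 -0.1615  0.0865] yaw -4.01 tilt 0.03 open 0.0277 F [-0.8  0.4  3.7]
```

Contact again. I release, rise and move back clear to look.

Emit:
{"api": "arm_command", "payload": {
  "steps": [
    [[0.4,0,0,0,0,0,0],[0.6,0,0,0,0,0,0],[0.8,0,0,0,0,0,0],[0.8,0,0,0,0,0,0],[0.8,0,0,-0.5,0,0,0],[0.8,0,0,-1.5,0,0,0],[0.8,0,0,-2.5,0,0,0],[0.8,0,0,-3,0,0,0],[0.8,0,0,-3,0,0,0],[0.8,0,0,-1,0,0,0]]
  ]
}}

```text
t: 34.35
position: [0.6502, -0.162, 0.2058]
tool_rot: [3.138, -0.11, 0.01]
wrist_force: [1.1, 0.0, 0.2]
opening: 0.0703
```

Emit:
{"api": "arm_command", "payload": {
  "steps": [
    [[0.8,-1.5,0,0,0,0,0],[0.8,-3,0,0,0,0,0],[0.8,-4,0,0,0,0,0],[0.8,-4,0,0,0,0,0],[0.8,-4,0,0,0,0,0],[0.8,-4,0,0,0,0,0],[0.8,-3,0,0,0,0,0],[0.8,-1.5,0,0,0,0,0],[0.8,0,0,0,0,0,0],[0.8,0,0,0,0,0,0]]
  ]
}}

```text
t: 35.35
position: [0.4003, -0.1444, 0.2015]
tool_rot: [3.139, -0.11, 0.003]
wrist_force: [0.7, 0.3, 0.5]
opening: 0.07
```

```bash
python3 go.py; python3 - <<'E'
from bench import *
import cv2
s=camera('side')['pixels'];t=camera('top')['pixels']
cv2.imwrite('pics/s16.png',cv2.resize(s[130:320,180:370],(600,600),interpolation=2))
cv2.imwrite('pics/t16.png',cv2.resize(t[90:180,155:355],(800,360),interpolation=2)); cv2.imwrite('pics/t16f.png',t)
E
```

```text
t 35.35 pos [ 0.4003 -0.1444  0.2015] yaw -4.03 tilt 0.12 open 0.07 F [0.7 0.3 0.5]
```

View pics/s16.png

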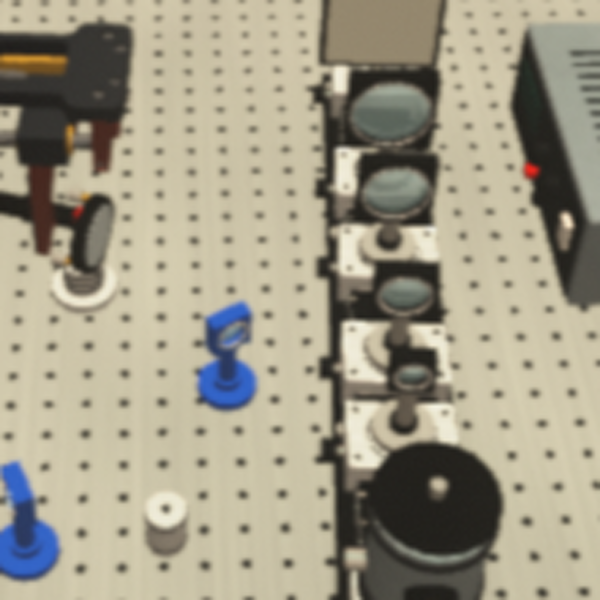

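View pics/t16.png

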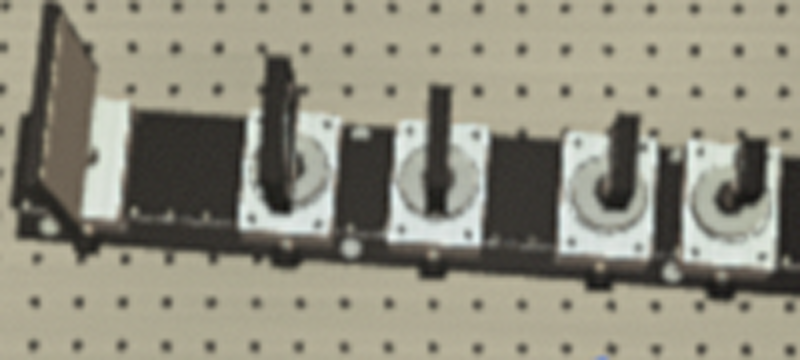

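View pics/t16f.png

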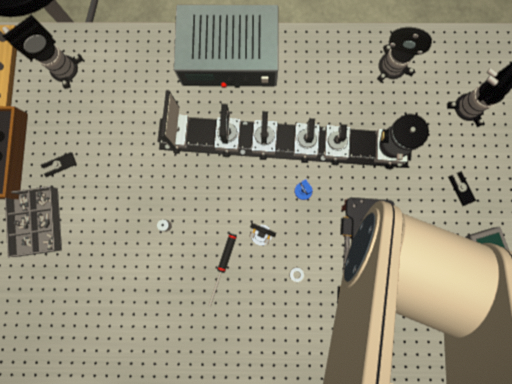

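```bash
python3 - <<'E'
from h import *
C=[(.665,.0785),(.6597,-.003),(.653,-.095),(.6487,-.161)]
for n,q,c in zip((64,52,40,28),[(289,170),(438,181),(609,196),(732,203)],C):
    p=cast('top',155+q[0]/4-.4,90+q[1]/4-.4,.048)[:2]; print(n,p.round(4),'offset mm',((p-c)*1e3).round(1))
E
```

```text
64 [0.6641 0.0782] offset mm [-0.9 -0.3]
52 [ 0.6584 -0.0023] offset mm [-1.3  0.7]
40 [ 0.6506 -0.0943] offset mm [-2.4  0.7]
28 [ 0.6471 -0.1602] offset mm [-1.6  0.8]
```

All four feet are within about 3 mm of their deck centres and the plates lie across the rail. The mirror is still at its original pixels, and the gripper is clear of everything, so I hand in.

```bash
python3 -c "
from bench import *
print(close_job())"
```

```text
the job is handed in; nothing more can be done
None
```

All four lenses are on their carriers, and I handed the job in at about 35 s of the 112 s allowed. The lamp stands at the -y end, so lens28 went on carrier 4, lens40 on carrier 3, lens52 on carrier 2 and lens64 on carrier 1.

- **Placing:** I lowered each lens to light contact (about 2–5 N) before opening the fingers.
- **Position and facing:** The final top view puts every foot within about 3 mm of its deck centre (limit 12 mm). Each lens was set down at the rail's direction to well under 1°.
- **Upright and order:** The side and top pictures show all four upright and in the right order.
- **Mirror:** It sits at the same place in the top picture as at the start, (261,233), judged by eye only.
- **Gripper:** It was open and clear of everything at hand-in.

No check failed or disagreed by more than the roughly 2–3 mm camera error. The one exception is an early side-view estimate of the lens40 and lens52 feet, which read about 6 mm further along y. I used the top view for those two, and the grasps confirmed it.

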